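Third hand: hold a D cell in against its contact spring for the end plate

ROBOT

A 6-joint arm with a two-finger parallel gripper is mounted at the origin on a cart in front of the work surface, level with it; the furniture and walls round the work are solid. World frame = base frame: x ahead of the robot, y to its left, z up, the work surface at z = 0. Lengths are in m, angles in rad, forces in N, time in s.
With the tool pointing down it reaches from about 0.25 to 0.775 m from the base axis. Payload 4 kg.
Tool frame: the origin (TCP) lies on the centre line of the jaws, within the pads' length; the fingertips stand 11 mm ahead of it and the grasp point (between the pads) lies 8 mm behind it; z points along the fingers, y is the line along which they close (so a half turn about z gives the same grasp; the last joint's range is limited). The gripper opens to 94 mm and grips with 3 to 60 N. Pads are 16 mm wide; open, the fingers measure 119 mm over their backs; the gripper's body (75 mm by 177 mm) begins 78 mm behind the grasp point.
Start: joints at [1.036, 0.087, 1.371, -0, 1.684, -0.103], TCP at [0.23, 0.5, 0.217] pointing down, gripper open.
Joint ranges: [-3.1, 3.1], [-0.76, 2.03], [0.27, 2.55], [-1.08, 4.22], [0.17, 2.65], [-2.57, 2.57]. Speed limits (rad/s): [2.79, 2.79, 3.14, 3.14, 3.14, 3.14].

INTERFACE

Orientations are given as a unit quaternion [x, y, z, w].
In Python, from station import manip, eyes, readout gives the robot as it stands (manip), with the cameras (eyes) and the readings (readout). Calls block until the motion is done:
- manip.reach(position, orientation): joint-space move of the TCP to a pose.
- manip.move_straight(position, rot=None, rate=0.15, threshold=None): straight line of the TCP; rot=None keeps the orientation; rate is the mean speed in m/s. With threshold (N) it stops when the force on the tool has changed by that much, and returns True; else False.
- manip.goto_joints(angles): joint-space move.
- manip.command_gripper(opening): opening from 0.0 (shut) to 1.0 (fully open); the grip force is fixed at half the most; returns when the fingers have stopped.
- manip.pause(seconds).
- manip.ik(position, orientation): joint angles nearest the present ones, or None.
- eyes.read_camera(name): name is "scene" or "top" or "wrist"; returns a dict with "image" (400x640x3 uint8, red, green, blue), "fovy" (degrees; the focal length in pixels is half the picture's height over the tangent of half this angle, whatever the lens; pixels are square), "cx", "cy" (the principal point, pixels), "T" (4x4, takes a point from camera to world coordinates); the wrist camera has in their place "tool_from_camera" (4x4, takes a point from camera to tool coordinates, whose origin is the TCP and whose axes are the flange's). Camera axes: x right, y up, looking along -z (the intrinsics and any distortion apply to the point x, -y, -z); pixel columns grow to the right and rows downward; lengths in m; the calibration is good to about 2 mm. The wrist camera is an equidistant fisheye: a pixel r from the principal point sees the ray r / f radians off the axis. A picture is of the moment at which its call begins: read the wrist's pose just before it. There is no depth.
A pose or a line that the arm cannot do raises manip.Unreachable and nothing moves.
- manip.hand_in(): hands the job in; it is judged then, once.
Readings, each from a call of its own:
- readout.read_time_s(): time.
- readout.read_joint_pos(): joint angles.
- readout.read_dq(): joint speeds.
- readout.read_effort(): joint torques, N m.
- readout.read_eef_pos(): TCP position.
- readout.read_tcp_rot(): TCP orientation.
- readout.read_ft_force(): force on the tool from outside, world axes, zero at the start.
- readout.read_wrist_torque(): the same for the moment, N m.
- readout.read_width(): opening from 0.0 (shut) to 1.0 (fully open).
- readout.read_grasp_force(): force on a finger pad.
Only numpy, scipy, OpenCV 4.12 (cv2) and the standard library are available. Lean on these libraries where they do the work, as an engineer would, in place of code of your own. Each camera call takes 0.05 s, during which the arm holds its last target. There are 200 camera calls.

TASK

Pull the top drawer of the small parts cabinet out to its stop, take out the spare D cell and lay it in the battery cradle behind the cell that is already there, in line with it and the same way round (white-banded end towards the cradle's open end). Then push it along the rails so that the pair squeezes the contact spring with a steady push of about 10 N, which brings the cell's end just inside the open end of the cradle; never squash the spring flat. Finish while still gripping and pushing, so that I can screw on the end plate, and leave the tools and the other things on the bench where they are.

Things in the scene. Friction and masses are not known exactly. Their poses are not given: they have to be found in the camera images.
- cabinet: Grey steel parts cabinet with two drawers, fixed, 210 deep (x) x 180 wide (y) x 135 high. Origin at the centre of its underside; its own -x is the drawer side (front face at x = -105 mm), z up. Starts turned by up to 0.15 rad.
- drawer (a joint): Slide of the upper drawer, m: 0 shut (as it starts), grows as it is pulled out along the cabinet's own -x, stop at 0.150. It moves easily (about 2 N) and stays where it is left. Inside it is 160 wide; floor at z = 76 mm, rims 115, top of its front 129. Round grey ribs 5 mm high run across the floor (along y), 22 mm apart; things rest on them.
- drawer_handle (a point): Middle of the upper drawer's pull bar: a round level bar 9 mm thick and 100 mm long along y, 40 mm in front of the drawer front (gap behind it 35 mm), at z = 106 mm. It moves with the drawer; axes as the cabinet's.
- spare_cell: The D cell to be fitted: a plain cylinder 33 mm across, 60 long, 0.13 kg, green with a white band nearer one end, lying on its side between two ribs in the front of the upper drawer, axis across the drawer, left or right of the middle. Origin on its skin, midway along; the cell's axis is its own y, the white-banded end towards its own -y. It can roll about that axis.
- spare_cell_center (a point): Centre of the spare cell, on its axis (axes as spare_cell). In the drawer it is 94 mm above the bench.
- spare_cell_band_end (a point): Centre of the spare cell's flat end nearer its white band, 30 mm from its centre.
- cell_in_cradle: A like D cell, loose, that already lies on the cradle's rails in front of the contact spring, white-banded end towards the open end. Axes as spare_cell.
- cell_in_cradle_center (a point): Centre of the cell already in the cradle, on its axis (its y axis lies along the cradle's x).
- cradle: Black battery cradle in an open aluminium pan, fixed, turned by up to 0.3 rad. Origin at bench height; its own +x points along its two slick round rails (19 mm apart) to the spring, -x to the open end, z up. A cell on the rails has its axis at y = 0, z = 27.5 mm. Base beside the rails 9 mm high, 46 wide. With both cells touching and the spring at rest the spare cell's centre is at x = -63 mm.
- cradle_mouth (a point): Centre of the cradle's open end at the height of the cell axis, at cradle x = -90 mm. The spare cell's white-banded end must finish inside it. Obstacles, in the cradle's frame: two screw bosses 18 mm high at x = -90 to -78, y = +-23 to 35 mm; pan edges 14 mm high at y = -51 and 127; circuit board parts up to 24 mm high at y = 55 to 117; spring block 49 mm high from x = 43.
- contact (a joint): Travel of the spring contact (steel disc 19 mm across on a coil spring), m: 0 at rest, grows as it is pushed along the cradle's +x into the block; flat at 0.014. Pushes back with 2 N at first and 1 N more for each mm: 10 N at 0.008, with the spare cell's white-banded end 5 mm inside the mouth. A cell's own weight adds under 0.5 N of rail friction.
- end_plate: Loose aluminium end plate 74 x 36 x 3 mm with two holes, on the bench. Leave alone.
- screw_tin: Shallow round tin of screws, 66 mm across, 20 high. Leave alone.
- driver: Screwdriver with a green handle, 168 long, lying. Leave alone.
- pliers: Long-nosed pliers with red handles, 141 long, lying. Leave alone.
- meter: Hand multimeter, 150 x 78 x 47 mm, lying. Leave alone.
- solder_reel: Reel of solder, 54 mm across, 32 high. Leave alone.
- flux_bottle: Amber bottle with a white cap, 37 mm across, 94 high. Leave alone.

How it is judged:
On the way, in this order (a step that is already met when the one before it is completed fails the run):
1. the upper drawer is pulled out to its stop (value of joint drawer above 0.145 m), for 0.2 s.
2. the spare cell is lifted clear of the drawer in the gripper (z of spare_cell_center in the frame of cabinet above 0.135 m and contact force between the fingers and spare_cell above 2 N), for 0.1 s.
3. the spare cell lies on the cradle's rails, in line, white-banded end to the open end (y of spare_cell_center in the frame of cradle between -0.003 and 0.003 m and z of spare_cell_center in the frame of cradle between 0.0245 and 0.0305 m and angle between the y axis of spare_cell_center and the x axis of cradle, either way round below 0.08 rad and x of spare_cell_band_end in the frame of cradle below -0.06 m), for 0.1 s.
At the end, for the whole second after the job is handed in: The gripper still holds the spare cell on the rails (within 3 mm and 0.08 rad of their line), white-banded end out and inside the mouth, pressing the first cell so that the spring is in by 5 to 12 mm (7 to 14 N on it); both cells are still, the robot touches only the spare one (all of step 3 and contact force between spare_cell and cell_in_cradle above 5 N and value of joint contact between 0.005 and 0.012 m and x of spare_cell_band_end in the frame of cradle_mouth above 0 m and z of cell_in_cradle_center in the frame of cradle below 0.0305 m and angle between the y axis of cell_in_cradle_center and the x axis of cradle, either way round below 0.08 rad and contact force between the fingers and spare_cell above 3 N and contact force between the arm and cell_in_cradle below 0.5 N and linear speed of each of spare_cell, cell_in_cradle below 0.01 m/s); the arm keeps its last pose, push and grip.
It fails at once if the contact spring is squashed flat (value of joint contact above 0.0135 m).
It fails at once if a tool or other thing on the bench is moved more than 40 mm (distance of any of end_plate, screw_tin, driver, pliers, meter, solder_reel, flux_bottle from where it was at the start of the episode above 0.04 m).
It also fails if it takes over 66 s, if anything falls off the work surface, if the arm or the gripper's body presses on something with over 40 N, if the wrist force passes 120 N, or if a joint passes its speed limit or range.

## Working session

There is one attempt and no reset: what is moved stays moved. The work goes in short steps, each a Python script; the robot and the scene stay as the last script left them, time stands still between calls to the robot, and variables do not carry over. Pictures are saved under pics/ and viewed, at most 13 in all, crops included, and the job is handed in when it is done.

```bash
mkdir -p pics; ls
cat > h.py <<'E'
import numpy as np, cv2
from station import manip, eyes, readout
from scipy.spatial.transform import Rotation as R
def shot(n,save=None):
    c=eyes.read_camera(n)
    if save: cv2.imwrite('pics/'+save+'.png',c['image'][:,:,::-1])
    return c
def foc(c): return 200/np.tan(np.radians(c['fovy'])/2)
def ray(c,u,v):
    f=foc(c); d=np.array([(u-c['cx'])/f,-(v-c['cy'])/f,-1.]); T=c['T']
    return T[:3,3],T[:3,:3]@d
def onz(c,u,v,z):
    o,d=ray(c,u,v); return o+d*(z-o[2])/d[2]
def proj(c,p):
    q=np.linalg.inv(c['T'])@np.append(p,1); f=foc(c)
    return c['cx']+f*q[0]/-q[2], c['cy']-f*q[1]/-q[2]
def down(yaw): # tool z down, tool y (closing) at world angle yaw
    y=np.array([np.cos(yaw),np.sin(yaw),0]); z=np.array([0,0,-1.]); x=np.cross(y,z)
    return R.from_matrix(np.c_[x,y,z]).as_quat()
E
python3 - <<'E'
from h import *
for n in('scene','top','wrist'):
    c=shot(n,n+'0'); print(n,{k:(np.round(v,4).tolist() if k!='image' else 0) for k,v in c.items()})
print(readout.read_tcp_rot(),readout.read_eef_pos(), readout.read_time_s())
E
```

```text
pics
station.py
scene {'image': 0, 'fovy': 55.0003, 'cx': 326.3155, 'cy': 196.336, 'T': [[0.7287, 0.318, -0.6066, -0.0162], [-0.6846, 0.3152, -0.6572, -0.547], [-0.0178, 0.8942, 0.4474, 0.5109], [0.0, 0.0, 0.0, 1.0]]}
top {'image': 0, 'fovy': 50.9725, 'cx': 316.5965, 'cy': 200.5908, 'T': [[-0.0099, 0.9979, -0.0646, 0.5065], [-0.9998, -0.0108, -0.0147, 0.0611], [-0.0154, 0.0644, 0.9978, 1.063], [0.0, 0.0, 0.0, 1.0]]}
wrist {'image': 0, 'fovy': 65.7065, 'cx': 319.8466, 'cy': 199.0095, 'tool_from_camera': [[-0.0001, 0.9597, 0.2812, 0.0825], [1.0, -0.0, 0.0003, 0.0011], [0.0003, 0.2812, -0.9597, -0.1672], [0.0, 0.0, 0.0, 1.0]]}
[ 2.14216375e-01  9.76785866e-01 -8.05229420e-04 -2.60170391e-04] [0.22997415 0.49918026 0.21556828] 0.15
```

View pics/top0.png

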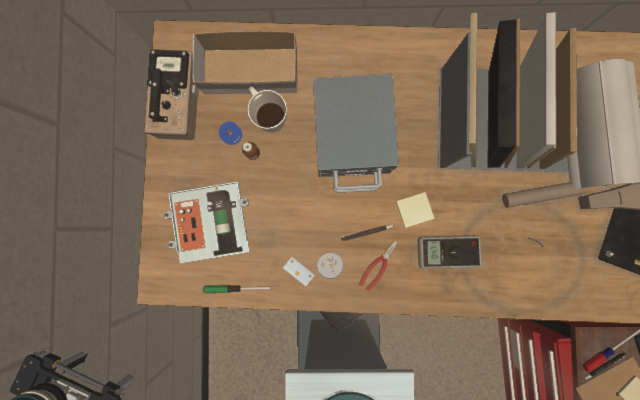

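View pics/scene0.png

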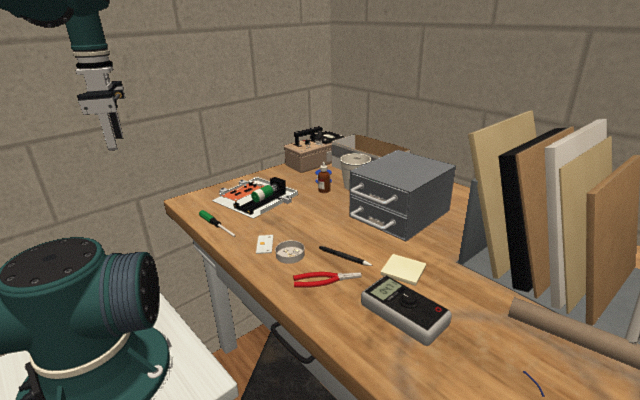

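The top view shows the cabinet at about (355,122) with its pull bar at (357,183). The cradle is at (208,222), with its cell at (221,222) and open end facing down in the image. The driver, end plate, tin, pliers and meter lie along the near edge. I'll zoom in to measure.

Run:
```python
import cv2,numpy as np
a=cv2.imread('pics/top0.png')
x=cv2.resize(a[170:270,155:255],None,fx=5.5,fy=5.5,interpolation=cv2.INTER_CUBIC)[:, :400*1]
l=cv2.resize(a[175:270,160:255],(400,400),interpolation=cv2.INTER_CUBIC)
r=cv2.resize(a[65:200,300:410],(326,400),interpolation=cv2.INTER_CUBIC)
cv2.imwrite('pics/z.png',np.hstack([l,r]))
```

```text
(no output)
```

View pics/z.png

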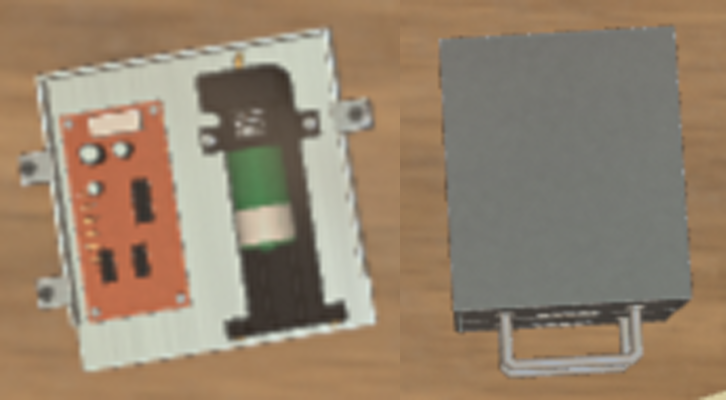

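Crop readings: the cabinet top's corners are at about (313,78), (392,74), (398,166) and (319,169), and the bar ends at (335,190) and (381,187). The cradle's bosses (the open end) are at the bottom and its white-banded cell faces them. I'll convert these to world points, then look closer with the wrist camera.

```bash
cat >> h.py <<'E'
def wproj_rays(c,pos,quat,uv):
    """wrist pixels -> origin, world directions"""
    f=foc(c); A=R.from_quat(quat).as_matrix(); M=c['tool_from_camera']
    uv=np.atleast_2d(uv).astype(float); dx=uv[:,0]-c['cx']; dy=uv[:,1]-c['cy']; r=np.hypot(dx,dy)+1e-9; t=r/f
    d=np.c_[np.sin(t)*dx/r,-np.sin(t)*dy/r,-np.cos(t)]
    return np.array(pos)+A@M[:3,3], d@M[:3,:3].T@A.T
def wonz(c,pos,quat,uv,z):
    o,d=wproj_rays(c,pos,quat,uv); return o+d*((z-o[2])/d[:,2])[:,None]
def wproj(c,pos,quat,p):
    f=foc(c); A=R.from_quat(quat).as_matrix(); M=c['tool_from_camera']
    q=M[:3,:3].T@(A.T@(np.array(p)-pos)-M[:3,3]); s=np.hypot(q[0],q[1]); t=np.arctan2(s,-q[2])
    return c['cx']+f*t*q[0]/s, c['cy']-f*t*q[1]/s
E
python3 - <<'E'
from h import *
c=shot('top')
P=[onz(c,*p,.135) for p in [(313.5,77.8),(392.1,74.4),(398.5,165.6),(318.6,169)]]
print(np.round(P,4)); print([np.linalg.norm(P[i]-P[i-1]).round(4) for i in range(4)])
for p in [(335.4,190.5),(381,186.5)]: print('bar',onz(c,*p,.106).round(4))
for p in [(285,330),(245,100),(262,190)]: print('cr',onz(c,160+p[0]/4.21,175+p[1]/4.21,.0275).round(4))
g=c['image'];
E
```

```text
[[ 0.8446  0.079   0.135 ]
 [ 0.8497 -0.0983  0.135 ]
 [ 0.6425 -0.108   0.135 ]
 [ 0.637   0.0696  0.135 ]]
[np.float64(0.2078), np.float64(0.1773), np.float64(0.2075), np.float64(0.1777)]
bar [0.5911 0.0319 0.106 ]
bar [ 0.5991 -0.0723  0.106 ]
cr [0.4457 0.2965 0.0275]
cr [0.5807 0.3206 0.0275]
cr [0.5276 0.3103 0.0275]
```

Run:
```python
from h import *
manip.reach([0.47,0.305,0.25],down(np.pi/2+.17))
p,q=readout.read_eef_pos(),readout.read_tcp_rot(); c=shot('wrist','cr1'); np.savez('cr1',p=p,q=q)
print(p,readout.read_time_s())
for yaw in (.04,.04+np.pi): print(manip.ik([.597,-.02,.25],down(yaw)),manip.ik([.448,-.026,.25],down(yaw)))
```

```text
[0.46952004 0.30548896 0.24981567] 1.4333
[-1.28384892e-01  1.90047215e-01  1.18954232e+00 -4.44089210e-16
  1.76200312e+00 -1.68384892e-01] [-1.84434568e-01 -1.44424453e-01  1.53070179e+00 -4.44089210e-16
  1.75531532e+00 -2.24434568e-01]
None None
```

View pics/cr1.png

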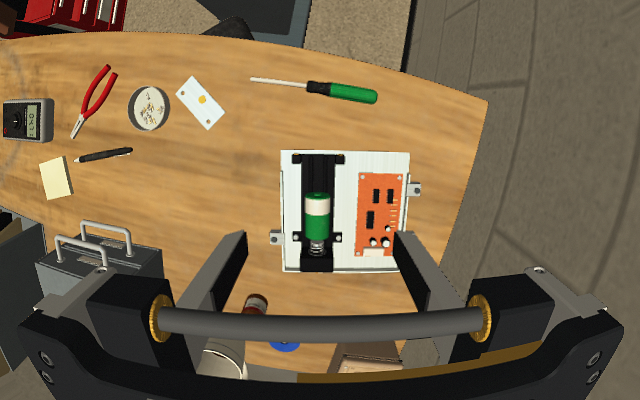

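The wrist view shows the cradle at image (285-410, 150-270), with its mouth and bosses near row 158. The cell spans rows 192-240 at column 317, and the spring is below it. I'll measure the base edges, boss outline and cell by mask while the gripper opens the drawer.

Run:
```python
from h import *
a=cv2.imread('pics/cr1.png'); d=np.load('cr1.npz'); c=eyes.read_camera('wrist'); p,q=d['p'],d['q']
hsv=cv2.cvtColor(a,cv2.COLOR_BGR2HSV)
V=cv2.cvtColor(a,cv2.COLOR_BGR2GRAY).astype(float)
def edge(prof,x0,thr=120): # first crossing to light, subpixel
    for i in range(len(prof)-1):
        if prof[i]<thr<=prof[i+1]: return i+(thr-prof[i])/(prof[i+1]-prof[i])
L=[];Rr=[]
for r in range(170,190):
    e=edge(V[r,317:345],0); f=edge(V[r,317:290:-1],0)
    if e and f: Rr.append((317+e,r)); L.append((317-f,r))
Lw=wonz(c,p,q,L,.009);Rw=wonz(c,p,q,Rr,.009)
for S in(Lw,Rw): 
    k=np.polyfit(S[:,0],S[:,1],1); print('yaw',np.arctan(k[0]),'y@.47',np.polyval(k,.47), S[0].round(4),S[-1].round(4))
m=cv2.inRange(hsv,(45,80,30),(85,255,255)); m[:, :295]=0;m[:,345:]=0;m[:185]=0;m[245:]=0
print(cv2.boundingRect(m))
big=cv2.resize(a[148:258,270:380],None,fx=5.4,fy=5.4,interpolation=cv2.INTER_CUBIC)
cv2.imwrite('pics/z2.png',big)
```

```text
yaw 0.151566188157844 y@.47 0.2807155474999482 [0.4707 0.2808 0.009 ] [0.4967 0.2848 0.009 ]
yaw 0.16110778448705423 y@.47 0.32645205013405576 [0.4631 0.3253 0.009 ] [0.4891 0.3296 0.009 ]
(304, 191, 27, 50)
```

View pics/z2.png

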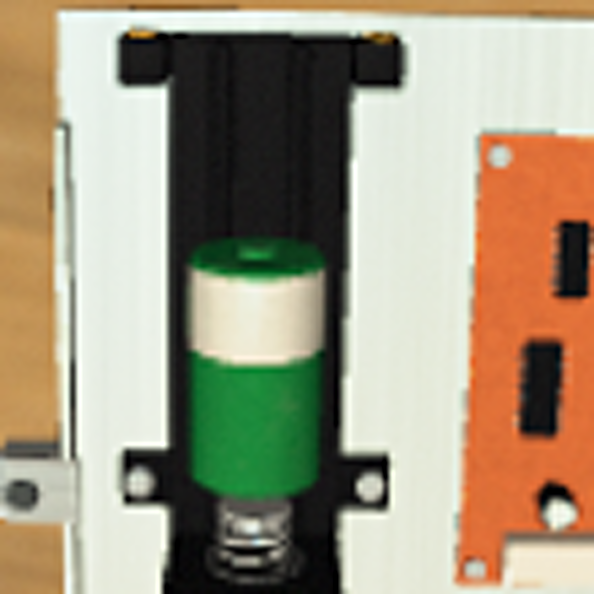

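The zoom shows the boss back edges at crop row 85, the front edge at about row 34, and outer corners at columns 118 and 403. The cell spans columns 187-325, with its band end at row ~240-275.

Run:
```python
from h import *
d=np.load('cr1.npz'); c=eyes.read_camera('wrist'); p,q=d['p'],d['q']
yaw=.156; ax=np.array([np.cos(yaw),np.sin(yaw)]); n=np.array([-ax[1],ax[0]]); o=np.array([.47,.3036])
def f(u,v,z): 
    w=wonz(c,p,q,[(270+u/5.4,148+v/5.4)],z)[0]; e=w[:2]-o; return w.round(4),'along',(e@ax).round(4),'lat',(e@n).round(4)
for nm,u,v,z in [('bossBackL',145,86,.018),('bossBackR',378,86,.018),('frontL bench top?',145,36,.018),('frontR',378,36,.018),('outL',118,60,.018),('outR',403,60,.018),('cellL',187,300,.0275),('cellR',325,300,.0275),('cellL2',192,450,.0275),('cellR2',319,450,.0275),('endtop',256,275,.044),('endtop_up',256,238,.012),('back',255,500,.0275),('blockcorner',166,590,.049)]: print(nm,*f(u,v,z))
# cell plate: 
m=wproj(c,p,q,[.445,.30,.0275]);print(m)
```

```text
bossBackL [0.4617 0.2748 0.018 ] along -0.0126 lat -0.0272
bossBackR [0.4522 0.3303 0.018 ] along -0.0134 lat 0.0292
frontL bench top? [0.4496 0.2729 0.018 ] along -0.0249 lat -0.0272
frontR [0.4402 0.3281 0.018 ] along -0.0257 lat 0.0288
outL [0.4565 0.2673 0.018 ] along -0.019 lat -0.0338
outR [0.4449 0.3351 0.018 ] along -0.0199 lat 0.035
cellL [0.5105 0.2933 0.0275] along 0.0384 lat -0.0165
cellR [0.5048 0.3265 0.0275] along 0.038 lat 0.0172
cellL2 [0.5493 0.3006 0.0275] along 0.0779 lat -0.0153
cellR2 [0.5439 0.3321 0.0275] along 0.0774 lat 0.0166
endtop [0.4967 0.3081 0.044 ] along 0.027 lat 0.0003
endtop_up [0.4964 0.3078 0.012 ] along 0.0267 lat 0.0001
back [0.5602 0.3185 0.0275] along 0.0914 lat 0.0007
blockcorner [0.5786 0.2996 0.049 ] along 0.1066 lat -0.0208
(np.float64(318.0006870976129), np.float64(155.6506211411196))
```

```bash
cat >> h.py <<'E'
YC=.156; AX=np.array([np.cos(YC),np.sin(YC),0]); NN=np.array([-AX[1],AX[0],0])
CR=np.array([.47,.3036,0])+AX*.0649+NN*.0004   # cradle origin
YB=.04; BX=np.array([np.cos(YB),np.sin(YB),0]); BN=np.array([-BX[1],BX[0],0])
E
python3 - <<'E'
from h import *
H=np.array([.5965,-.020,0]); q=down(YB); Z=lambda p,z: np.r_[p[:2],z]
manip.command_gripper(.37)
manip.reach(Z(H,.2),q)
print(manip.move_straight(Z(H,.098),rate=.1,threshold=8),readout.read_eef_pos())
manip.command_gripper(0.0); print(readout.read_width(),readout.read_grasp_force(),readout.read_ft_force())
p=readout.read_eef_pos()
print(manip.move_straight(Z(p-BX*.157,p[2]),rate=.06,threshold=15), readout.read_ft_force())
p2=readout.read_eef_pos(); print(p,p2,np.linalg.norm(p2-p))
manip.pause(.4)
manip.command_gripper(.37); p2=readout.read_eef_pos()
manip.move_straight(Z(p2,.24),rate=.2)
# view: camera is on +y side of tool
print(readout.read_eef_pos(),readout.read_time_s())
shot('top','top1')
pp,qq=readout.read_eef_pos(),readout.read_tcp_rot(); shot('wrist','w1'); np.savez('w1',p=pp,q=qq)
E
```

```text
False [ 0.59715771 -0.02006444  0.09902627]
0.08522909858991758 29.999952614307404 [0.97205097 0.9634929  0.50900078]
True [1.20819367 0.72011985 1.35771364]
[ 0.59710557 -0.02003918  0.09847391] [ 0.44953527 -0.02636829  0.09840097] 0.14770598458998427
[ 0.4503666  -0.02777301  0.23866281] 9.7
```

View pics/w1.png

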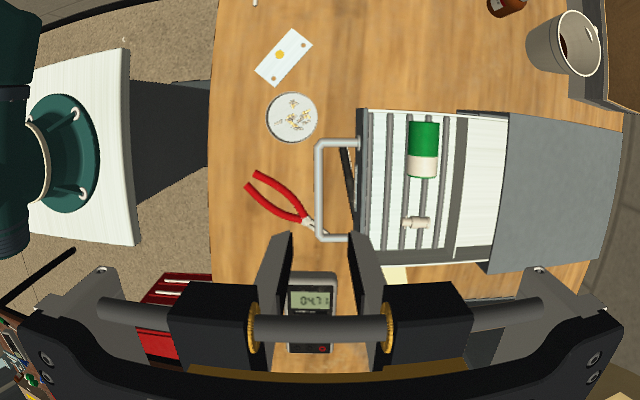

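The drawer is open. The cell lies at (424,149) with its white band at the bottom of the image (-y), and a small part sits at (416,222). The drawer front is at column ~362.

Run:
```python
from h import *
a=cv2.imread('pics/w1.png'); d=np.load('w1.npz'); c=eyes.read_camera('wrist'); p,q=d['p'],d['q']
hsv=cv2.cvtColor(a,cv2.COLOR_BGR2HSV); m=cv2.inRange(hsv,(45,80,30),(85,255,255)); m[:,:395]=0;m[:,455:]=0;m[:100]=0;m[200:]=0
x,y,w,h=cv2.boundingRect(m); print('green',x,y,w,h)
print('col prof row165',cv2.cvtColor(a,cv2.COLOR_BGR2GRAY)[165,400:450].tolist()); print('rows col423',cv2.cvtColor(a,cv2.COLOR_BGR2GRAY)[150:190,423].tolist())
for u,v,z in [(x-.5,140,.094),(x+w-.5,140,.094),(x+w/2-.5,140,.094),(424,y-.5,.11),(424,178,.11),(424,y-.5,.094),(424,178,.094)]: print(u,v,wonz(c,p,q,[(u,v)],z)[0].round(4))
for u,v,z in [(318,190,.106),(357,110,.129),(357,240,.129)]: print('bar/front',wonz(c,p,q,[(u,v)],z)[0].round(4))
t=cv2.imread('pics/top1.png'); ct=eyes.read_camera('top')
mt=cv2.inRange(cv2.cvtColor(t,cv2.COLOR_BGR2HSV),(45,80,30),(85,255,255)); mt[:150]=0; mt[260:]=0; mt[:,:310]=0; mt[:,420:]=0
X=cv2.boundingRect(mt); print('top green',X)
z=[wonz(c,p,q,[(x-.5,y+10)],.094)[0]]
cv2.imwrite('pics/z3.png',cv2.resize(t[140:240,290:420],None,fx=5.5,fy=5.5,interpolation=cv2.INTER_CUBIC))
```

```text
green 408 121 32 58
col prof row165 [237, 236, 238, 246, 154, 94, 100, 106, 134, 154, 168, 183, 192, 201, 207, 215, 220, 225, 227, 230, 232, 234, 235, 236, 239, 239, 238, 237, 234, 234, 231, 228, 225, 222, 217, 205, 181, 182, 242, 245, 148, 83, 109, 134, 158, 134, 108, 219, 237, 236]
rows col423 [106, 105, 108, 106, 105, 101, 145, 212, 238, 237, 236, 237, 237, 237, 238, 236, 238, 239, 240, 236, 236, 236, 237, 237, 237, 240, 225, 154, 97, 99, 106, 107, 109, 111, 112, 114, 119, 120, 120, 126]
407.5 140 [0.5398 0.0307 0.094 ]
439.5 140 [0.5758 0.0336 0.094 ]
423.5 140 [0.5575 0.0321 0.094 ]
424 120.5 [0.5506 0.0527 0.11  ]
424 178 [ 0.5565 -0.0052  0.11  ]
424 120.5 [0.5563 0.0525 0.094 ]
424 178 [ 0.5625 -0.0085  0.094 ]
bar/front [ 0.4495 -0.0232  0.106 ]
bar/front [0.4808 0.0575 0.129 ]
bar/front [ 0.4892 -0.0662  0.129 ]
top green (328, 200, 15, 13)
```

View pics/z3.png

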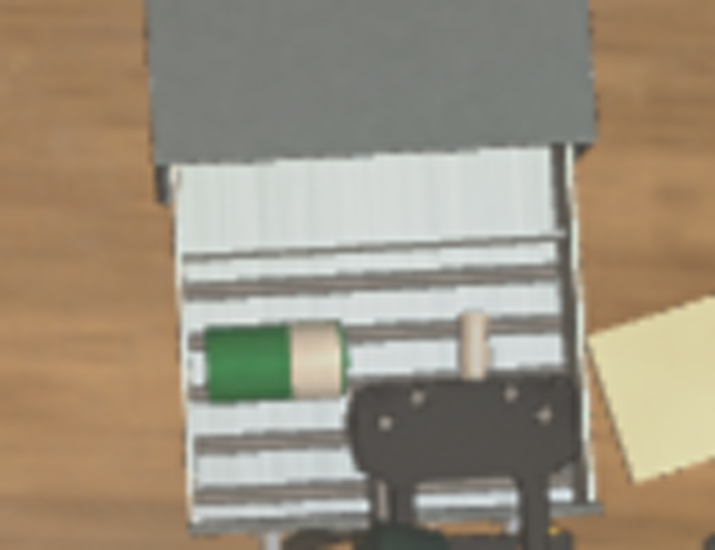

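Top-view crop: the cell spans crop columns 205-347 and rows 325-403, clear of the walls and the small part. I'll cross-check it against the wrist measurement, then grasp and lift.

Run:
```python
from h import *
ct=shot('top')
T=onz(ct,290+276/5.5,140+364/5.5,.094); E1=onz(ct,290+205/5.5,140+364/5.5,.094);E2=onz(ct,290+347/5.5,140+364/5.5,.094)
W=np.array([.5585,.0232,.094]); print(T.round(4),E1.round(4),E2.round(4))
assert np.linalg.norm(T[:2]-W[:2])<.008
C=(T+W)/2; C[2]=0
G=C+BN*.008; q=down(YB); Z=lambda p,z: np.r_[p[:2],z]
manip.command_gripper(.64)
manip.reach(Z(G,.2),q)
print(manip.move_straight(Z(G,.097),rate=.08,threshold=6),readout.read_eef_pos())
manip.command_gripper(0.); print(readout.read_width()*94,readout.read_grasp_force(),readout.read_ft_force(),readout.read_eef_pos())
p=readout.read_eef_pos()
manip.move_straight(Z(p,.26),rate=.12); manip.pause(.2)
print(readout.read_width()*94,readout.read_eef_pos(),readout.read_ft_force(),readout.read_time_s(),C)
shot('wrist','w2')
qc=down(YC-np.pi/2); G=CR+AX*(-.073+.008)
for z in(.2,.0305): print(manip.ik(Z(G,z),qc))
```

```text
[0.5557 0.021  0.094 ] [0.556  0.0508 0.094 ] [ 0.5553 -0.0088  0.094 ]
False [0.55725536 0.03008652 0.09778104]
32.27202409091928 29.99887615442276 [ 0.52124384  0.59276893 -0.36005625] [0.55713817 0.03011285 0.09718649]
32.43364265567162 [0.55690558 0.03012177 0.25929254] [-0.26827185 -0.11175344 -1.81157929] 14.8083 [0.55708236 0.02209339 0.        ]
[ 4.72937065e-01  1.12324945e-01  1.37590173e+00 -4.44089210e-16
  1.65336598e+00  1.88773339e+00]
[ 4.72937065e-01  2.18182134e-01  1.60174004e+00 -4.44089210e-16
  1.32167048e+00  1.88773339e+00]
```

View pics/w2.png

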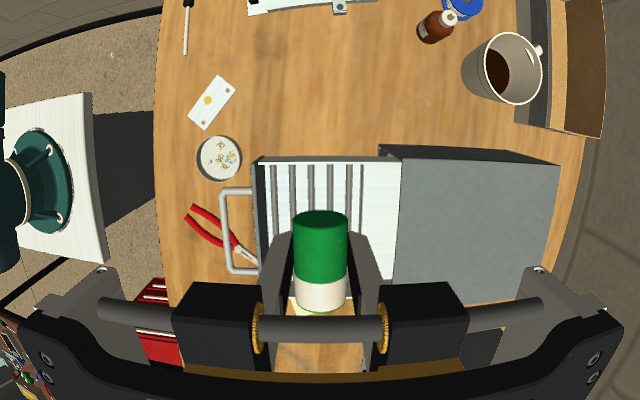

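The cell is held about level between the pads, band end at the bottom of the image (-y), centred on the jaws at column ~320. Next I carry it over the cradle and check the gap.

Run:
```python
from h import *
Z=lambda p,z: np.r_[p[:2],z]
qc=down(YC-np.pi/2); G=CR+AX*(-.073+.008)
manip.reach(Z(G,.2),qc)
manip.move_straight(Z(G,.07),rate=.12)
p,q=readout.read_eef_pos(),readout.read_tcp_rot(); c=shot('wrist','w3'); print(p,R.from_quat(q).as_matrix()[:,1],qc,q)
A=R.from_quat(q).as_matrix()
for nm,t in [('neartop',(.022,0,-.0135)),('nearbot',(.022,0,.0195)),('nearL',(.022,-.0165,.003)),('nearR',(.022,.0165,.003))]: print(nm,np.round(wproj(c,p,q,p+A@np.array(t)),1))
for nm,t in [('cradle cell band end top',CR+AX*-.038+[0,0,.044]),('L',CR+AX*-.03+NN*.0165+[0,0,.0275]),('R',CR+AX*-.03-NN*.0165+[0,0,.0275])]: print(nm,np.round(wproj(c,p,q,t),1))
print(readout.read_width()*94,readout.read_grasp_force(),readout.read_time_s())
a=c['image'][150:400,180:460,::-1]; cv2.imwrite('pics/z4.png',cv2.resize(a,None,fx=2.4,fy=2.4,interpolation=cv2.INTER_CUBIC))
```

```text
[0.47054281 0.30432236 0.07108249] [ 1.55363154e-01 -9.87857228e-01 -6.22024653e-04] [0.99695954 0.07792093 0.         0.        ] [ 9.96959223e-01  7.79181368e-02  9.60630925e-04 -3.87039800e-04]
neartop [321.9 226.8]
nearbot [321.6 207.7]
nearL [293.5 216.4]
nearR [350.  216.4]
cradle cell band end top [321.9 198. ]
L [298.2 180.5]
R [345.4 180.5]
32.40111494299217 29.998287856578827 17.8667
```

View pics/z4.png

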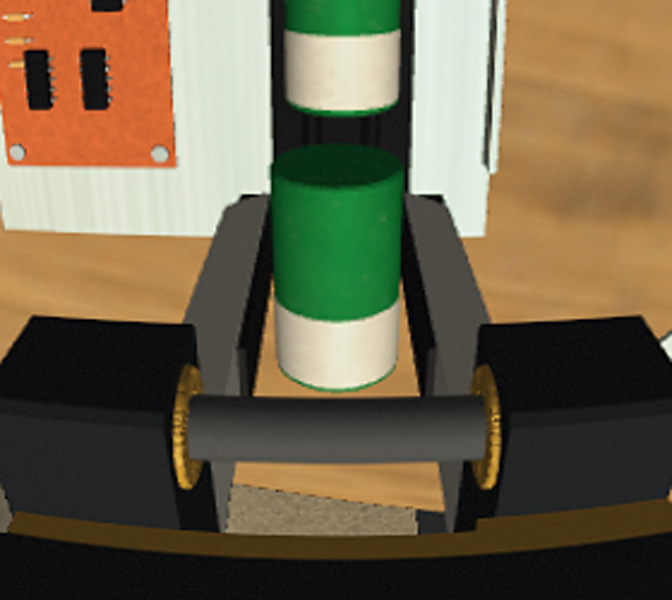

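Crop: the held cell's inner end is at crop rows 145-187 and columns 272-403, and the cradle cell's band end is at row 117, centred at column 341. The two are in line within ~1 mm with a clear gap, as predicted. Lowering onto the rails.

Run:
```python
from h import *
Z=lambda p,z: np.r_[p[:2],z]
G=CR+AX*(-.073+.008)-NN*.0005
manip.move_straight(Z(G,.040),rate=.1)
f0=readout.read_ft_force()
print(manip.move_straight(Z(G,.0285),rate=.02,threshold=4),readout.read_eef_pos(),readout.read_ft_force()-f0)
manip.pause(.3); print(readout.read_eef_pos(),readout.read_ft_force()-f0,readout.read_wrist_torque(),readout.read_time_s())
p,q=readout.read_eef_pos(),readout.read_tcp_rot(); c=shot('wrist','w4'); A=R.from_quat(q).as_matrix()
for nm,t in [('neartop',(.021,0,-.0135)),('nearL',(.021,-.0165,.003)),('nearR',(.021,.0165,.003)),('fartop',(-.039,0,-.0135))]: print(nm,np.round(wproj(c,p,q,p+A@np.array(t)),1))
a=c['image'][150:400,180:460,::-1]; cv2.imwrite('pics/z5.png',cv2.resize(a,None,fx=2.4,fy=2.4,interpolation=cv2.INTER_CUBIC))
```

```text
True [0.47022728 0.30291816 0.03038552] [ 0.9512665  -1.36392205  4.94712843]
[0.47023157 0.30292414 0.03039535] [ 1.57504078 -1.2584257   7.32875761] [-0.35862656 -0.08096301  0.01613147] 19.1167
neartop [321.9 228.5]
nearL [293.5 218. ]
nearR [349.9 218. ]
fartop [321.7 317.9]
```

View pics/z5.png

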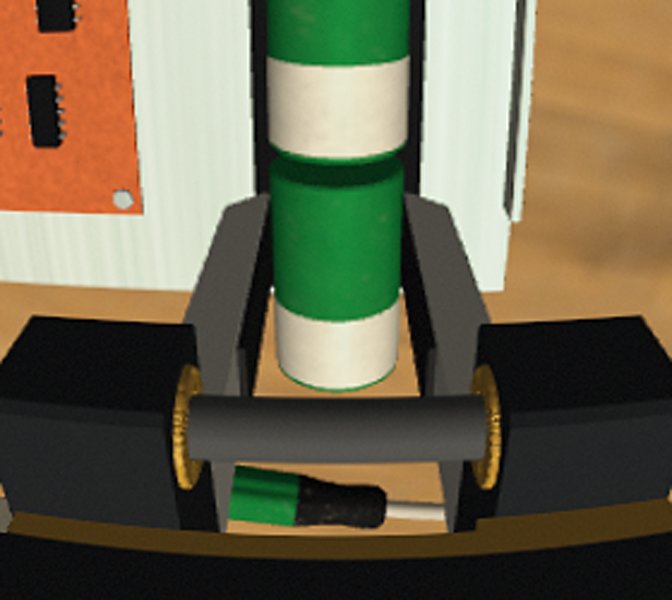

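The cell seated at TCP z 0.0304 as expected, in line behind the first (crop column 338 against 338), with a small gap at row ~160. Now the push, watching the force.

Run:
```python
from h import *
p=readout.read_eef_pos(); manip.move_straight([p[0],p[1],.0302],rate=.02)  # settle
manip.pause(.2); z=readout.read_eef_pos()[2]; f0=readout.read_ft_force(); print(z,f0)
G=CR-NN*.0005; zc=.0302; s=-.065; F=0
while s<-.040 and F<9.8:
    s+=.003 if F<1.5 and s<-.058 else (.001 if F<7 else .0004)
    t=G+AX*s; t[2]=zc
    manip.move_straight(t,rate=.02); manip.pause(.12)
    df=readout.read_ft_force()-f0; F=-df@AX; pe=readout.read_eef_pos()
    print(round(s*1e3,1),'act',round((pe-CR)@AX*1e3,2),round((pe-CR)@NN*1e3,2),round(pe[2]*1e3,2),'F',round(F,2),'fz',round(df[2],1))
print(readout.read_time_s(),readout.read_grasp_force())
```

```text
0.030381642643025283 [ 0.73518267 -2.54011685  5.09972546]
-62.0 act -62.26 -1.18 30.34 F 0.58 fz 1.1
-59.0 act -59.39 -1.16 30.35 F 1.4 fz 0.3
-56.0 act -56.46 -1.19 30.33 F 2.11 fz 0.4
-55.0 act -55.68 -1.16 30.33 F 2.55 fz 0.9
-54.0 act -54.73 -1.19 30.32 F 2.71 fz 1.6
-53.0 act -53.73 -1.2 30.35 F 1.72 fz 1.6
-52.0 act -53.07 -1.2 30.32 F 3.67 fz 1.9
-51.0 act -52.67 -1.2 30.31 F 4.23 fz 2.3
-50.0 act -52.13 -1.19 30.28 F 5.36 fz 3.6
-49.0 act -51.46 -1.19 30.28 F 7.56 fz 4.4
-48.6 act -51.32 -1.24 30.27 F 7.31 fz 4.8
-48.2 act -51.11 -1.22 30.27 F 6.79 fz 4.7
-47.2 act -50.27 -1.23 30.27 F 6.02 fz 5.2
-46.2 act -49.59 -1.22 30.29 F 7.84 fz 6.0
-45.8 act -49.43 -1.22 30.28 F 8.98 fz 6.2
-45.4 act -49.21 -1.21 30.26 F 9.63 fz 6.4
-45.0 act -48.94 -1.25 30.27 F 9.28 fz 6.0
-44.6 act -48.7 -1.2 30.28 F 10.27 fz 7.3
26.3583 30.000741183757782
```

Run:
```python
from h import *
p,q=readout.read_eef_pos(),readout.read_tcp_rot(); c=shot('wrist','w6')
for s in range(-36,-20,2): print(s,np.round(wproj(c,p,q,CR+AX*s*1e-3+[0,0,.044]),1))
print([(t,np.round(wproj(c,p,q,CR+AX*s*1e-3+[0,0,.0275]),1)) for t,s in (('spring rest disc',27),('block',43))])
b=c['image'][:,:,::-1]
A=cv2.resize(b[130:260,260:380],(480,520),interpolation=cv2.INTER_CUBIC)
cv2.imwrite('pics/z6.png',A)
print(readout.read_ft_force(),readout.read_time_s())
```

```text
-36 [319.8 243.2]
-34 [319.8 239.9]
-32 [319.8 236.5]
-30 [319.8 233.1]
-28 [319.8 229.7]
-26 [319.8 226.2]
-24 [319.8 222.7]
-22 [319.8 219.1]
[('spring rest disc', array([319.7, 123. ])), ('block', array([319.7,  93.7]))]
[-9.35162982 -4.16490558 12.06248079] 26.4083
```

View pics/z6.png

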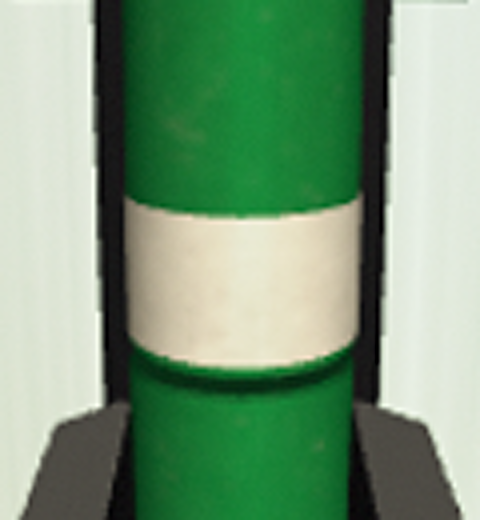

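The seam between the cells is at crop row ~380 (image row ~225-226), which is cradle x of about -26 mm. That means the spring is in by ~6-7 mm, in agreement with the ~9-10 N push, and the cells are in line. A slight extra push, a stability check, then I hand in.

Run:
```python
from h import *
G=CR-NN*.0005
t=G+AX*-.0436; t[2]=.0302
manip.move_straight(t,rate=.01)
for i in range(4):
    manip.pause(.4); pe=readout.read_eef_pos(); print(round((pe-CR)@AX*1e3,2),-(readout.read_ft_force()-np.array([.735,-2.54,5.1]))@AX,readout.read_grasp_force())
print(readout.read_time_s()); print(manip.hand_in())
```

```text
-47.87 11.044969725802204 30.00092089176178
-47.84 10.251587105556904 30.000945031642914
-47.87 10.618389218135603 30.000895857810974
-47.87 10.472507378978396 30.000962018966675
28.2583
the job is handed in; nothing more can be done
None
```

I handed the job in at about 28 s: the spare cell is on the rails, in line behind the first with its white band outwards. The arm is still gripping and pushing with a steady 10.5 N at the wrist, so I estimate the spring is in by 7 to 8 mm. I had no direct reading of the spring or drawer joints, and the hand-in returned no verdict.

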